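# Clear spice jars off the extractor grille and run up the fan with its toggle

## Task

Three spice jars block the slotted extractor grille in the worktop: pick up the worktop squeegee and with its straight edge push all three, upright and untouched by your fingers, back against the low wooden rail behind the grille in a straight row, then stand the squeegee upright on the worktop on the robot's side of the grille, clear of it. Then run the extractor fan up: push the spring-centred toggle of its switch well over to the arrowhead side (never to the other side), hold it there for two seconds and let it spring back to the middle. Leave the other things around where they are.

Things in the scene. Friction and masses are not known exactly. Their poses are not given: they have to be found in the camera images.
- grille: Fixed extractor grille, flush in the worktop: slotted steel plate 66 (x) by 212 mm (y), no step. Origin: its centre, worktop height. +x points to a fixed wooden rail behind it (12 mm thick, 260 mm long in y, 30 mm high, parallel to the plate), front face at x = +85 mm: a jar against it has its centre at x = +64.5 mm. Robot's side is -x. Yaw up to 0.25 rad either way.
- switch: Fixed fan switch: grey plastic housing, 70 (x) by 130 (y) by 39 mm high; origin under its centre on the worktop, z up; any yaw. A steel toggle stands up from the middle of its top. The +y end of the top bears a raised steel arrowhead pointing outward (fan faster), the -y end a plain straight bar (fan slower).
- toggle (a joint): Angle of the toggle in rad: 0 upright in the middle, positive leaning to the switch's +y (arrowhead) side, stops at +-0.45. A spring recentres it (0.6 Nm/rad, about 4 N at the tip when fully over). It counts as held over beyond 0.2. Nothing else in the scene moves with it.
- toggle_tip (a point): Point on the toggle's axis near its upper end, 66 mm from its pivot (pivot on the switch's z axis, 38 mm above the worktop); upright it is 104 mm above the worktop and the toggle ends 2 mm higher. A round steel bat, 11 mm thick at the foot, 16 mm thick 58 mm from the pivot.
- squeegee: Loose white worktop squeegee (0.22 kg) standing upright on its edge: a straight bar 190 mm long (its y), 40 mm thick (its x), 28 mm high, long sides flat and alike; from its middle rises a grip post 26 mm along y by 30 mm along x, up to 96 mm high, to be taken from above, fingers closing along y. Origin: centre of the underside, z up. A half turn about z changes nothing.
- spice0: Spice jar, 41 mm diameter, 105 mm tall with a dark screw cap, 0.11 kg; origin at the centre of its underside, z up. Starts upright on the grille; there are three of them there.
- spice1: Spice jar, 41 mm diameter, 105 mm tall with a dark screw cap, 0.11 kg; origin at the centre of its underside, z up. Starts upright on the grille; there are three of them there.
- spice2: Spice jar, 41 mm diameter, 105 mm tall with a dark screw cap, 0.11 kg; origin at the centre of its underside, z up. Starts upright on the grille; there are three of them there.
- food_tin: Bystander: food tin, 76 mm diameter, 110 mm tall, standing beyond the right (-y) end of the grille; origin at the centre of its underside. Leave alone.
- egg_timer: Bystander: round wind-up kitchen timer, 61 mm diameter, 56 mm tall, close beside the switch; origin at the centre of its underside. Leave alone.
- salt_shaker: Bystander: salt shaker, 44 mm diameter, 90 mm tall, close beside the switch; origin at the centre of its underside. Leave alone.
- mug_a: Bystander: orange mug, 81 by 113 mm with its handle, 101 mm tall, behind the rail; origin at the centre of its underside. Leave alone.
Not all that is in view belongs to the job. Leave any blue look-alike of the spice2 alone.

How it is judged:
On the way, in this order (a step that is already met when the one before it is completed fails the run):
1. the three jars stand upright in a straight row against the rail (x of spice0 in the frame of grille between 0.057 and 0.075 m and y of spice0 in the frame of grille between -0.125 and 0.125 m and angle between each of spice0, spice1, spice2's own z axis and vertical below 0.15 rad and x of spice1 in the frame of grille between 0.057 and 0.075 m and y of spice1 in the frame of grille between -0.125 and 0.125 m and x of spice2 in the frame of grille between 0.057 and 0.075 m and y of spice2 in the frame of grille between -0.125 and 0.125 m), for 0.2 s.
2. the squeegee has been stood upright on the worktop, in front of the grille, let go (contact force between the fingers and squeegee below 0.05 N and height (world z) of squeegee below 0.006 m and angle between squeegee's own z axis and vertical below 0.15 rad and x of squeegee in the frame of grille below -0.05 m), for 0.2 s.
3. the toggle is held over to the arrowhead side for over a second (value of joint toggle above 0.2 rad), for 1.3 s.
At the end, for the whole second after the job is handed in: Jars upright (0.15 rad), centres 57 to 75 mm behind the grille's centre line and within 125 mm of its middle. Squeegee upright at rest on the worktop, centre at least 50 mm to the robot's side of that line. Toggle within 0.08 rad of its middle (all of step 1 and value of joint toggle between -0.08 and 0.08 rad and height (world z) of squeegee below 0.006 m and linear speed of squeegee below 0.02 m/s and angle between squeegee's own z axis and vertical below 0.15 rad and x of squeegee in the frame of grille below -0.05 m); the robot touches nothing.
It fails at once if a jar touched by the fingers or the arm (contact force between any of the fingers, the arm and spice0 above 0.5 N or contact force between any of the fingers, the arm and spice1 above 0.5 N or contact force between any of the fingers, the arm and spice2 above 0.5 N).
It fails at once if the toggle pushed over to the side without the arrowhead (value of joint toggle below -0.2 rad).
It fails at once if a jar tipped over (angle between any of spice0, spice1, spice2's own z axis and vertical above 0.6 rad).
It fails at once if a bystander displaced by more than 25 mm (distance of any of food_tin, egg_timer, salt_shaker, mug_a from where it was at the start of the episode above 0.025 m).
It also fails if it takes over 72 s, if anything falls off the work surface, if the arm or the gripper's body presses on something with over 40 N, if the wrist force passes 120 N, or if a joint passes its speed limit or range.

## Robot

A 6-joint arm with a two-finger parallel gripper is mounted at the origin on a cart in front of the work surface, level with it; the furniture and walls round the work are solid. World frame = base frame: x ahead of the robot, y to its left, z up, the work surface at z = 0. Lengths are in m, angles in rad, forces in N, time in s.
With the tool pointing down it reaches from about 0.275 to 0.725 m from the base axis. Payload 5.6 kg.
Tool frame: the origin (TCP) lies on the mounting face of the last link; the fingertips stand 173 mm ahead of it and the grasp point (between the pads) lies 155 mm ahead of it; x points along the fingers, z is the direction in which the jaws open and shut, and the axes are right-handed (so a half turn about x gives the same grasp; the last joint's range is limited). The gripper opens to 85 mm and grips with 20 to 120 N. Pads are 22 mm wide; open, the fingers measure 114 mm over their backs; the gripper's body (76 mm by 85 mm) begins 54 mm behind the grasp point. The pads swing forward as they close: fully open they stand 13 mm farther back than shut.
Start: joints at [1.4, 0.255, 0.108, 0, -1.424, -0.285], TCP at [0.242, 0.494, 0.405] pointing down, gripper open.
Joint ranges: [-2.95, 2.95], [-1.21, 1.97], [-1.09, 1.5], [-2.87, 1.71], [-2.94, -0.07], [-3.05, 3.05]. Speed limits (rad/s): [2.57, 2.57, 3.14, 3.14, 3.14, 3.14].

## Interface

Orientations are given as [roll, pitch, yaw] about the fixed x, y, z axes, in that order (R = Rz(yaw) Ry(pitch) Rx(roll)).
In Python, from rig import arm, viewer, order gives the robot as it stands. The module is installed in compiled form; this text tells all that it offers.
- The arm moves only by the shell command python3 -m jog 'ROWS' [OPENING]. ROWS is JSON, a list of rows, each an object with "dp": the shift along the tool's x, y, z in cm, a list of three; "roll": the turn about the tool's x in degrees. In form: [{"dp": [tx, ty, tz], "roll": roll}, ...]. A call has 1 to 12 rows; each row shifts and turns the pose as measured when the row begins, along the tool's axes as they then stand; what a row does not reach is not made up. A row lasts 1/10 s, in which the tool goes at most 50 mm and 8.59 degrees, less where a joint would pass 70% of its speed; a pose out of reach is approached as far as the arm can. A call with a gripper value outside its range is refused whole. OPENING is the opening in per cent of the stroke, from 0 (shut) to 100 (fully open), set as the call begins (- or left out, the last holds). The fingers move at their own pace and stop on an object; the grip force is fixed at half the most. Time passes only in rows, so rows that do not move let the fingers close. It gives the time, the measured TCP pose, the force and the opening at its end, in the units of the state.
- arm.observe(): the state, without advancing time (a new reading comes with each control period).
- viewer.get_image(name): name is "side" or "top" or "wrist"; returns a dict with "color" (420x560x3 uint8, red, green, blue), "fx", "fy", "cx", "cy" (pixels), "rvec" (rotation vector, rad) and "tvec" (3), from world to camera coordinates, as OpenCV has them; the wrist camera has in their place "T_tool_cam" (4x4, takes a point from camera to tool coordinates, whose origin is the TCP and whose axes are the tool frame's). Camera axes: x right, y down, z forward; pixel columns grow to the right and rows downward; lengths in m; the calibration is good to about 2 mm. The wrist camera is an equidistant fisheye: a pixel r from the principal point sees the ray r / f radians off the axis. A picture is of the moment at which its call begins: read the wrist's pose just before it. There is no depth.
- order.hand_in(): hands the job in, once; it reports no verdict.
The state is a dict: "time_s": time; "joint_pos": joint angles; "joint_vel": joint speeds; "joint_torque": joint torques, N m; "ee_pos": TCP position; "eef_rot": TCP orientation; "ft_force": force on the tool from outside, world axes, zero at the start; "ft_torque": the same for the moment, N m; "grip_width": finger opening in m.
Only numpy, scipy, OpenCV 4.12 (cv2) and the standard library are available. Lean on these libraries where they do the work, as an engineer would, in place of code of your own. Each camera call takes 0.05 s, during which the arm holds its last target. There are 200 camera calls.

## Working session

There is one attempt and no reset: what is moved stays moved. The work goes in short steps, Python scripts to look and compute and a shell command to move; the robot and the scene stay as the last step left them, time stands still between calls to the robot, and variables do not carry over. Pictures are saved under pics/ and viewed, about 8 in all and at most 12, crops included, and the job is handed in when it is done.

```bash
mkdir -p pics
cat > h.py <<'E'
import numpy as np, cv2, pickle
from scipy.spatial.transform import Rotation as R
from rig import arm, viewer
def snap(name, out):
    s=arm.observe(); im=viewer.get_image(name)
    cv2.imwrite(f'pics/{out}.png', im['color'][:,:,::-1]); pickle.dump((s,im),open(f'pics/{out}.pkl','wb'))
    return s,im
def load(out): return pickle.load(open(f'pics/{out}.pkl','rb'))
def ray(s,im,u,v):
    if 'rvec' in im:
        Rc=cv2.Rodrigues(np.array(im['rvec'],float))[0]; c=-Rc.T@np.array(im['tvec'],float)
        d=Rc.T@np.array([(u-im['cx'])/im['fx'],(v-im['cy'])/im['fy'],1])
    else:
        a=np.array([(u-im['cx'])/im['fx'],(v-im['cy'])/im['fy']]); th=np.hypot(*a)
        dc=np.r_[a/max(th,1e-9)*np.sin(th),np.cos(th)]
        Rt=R.from_euler('xyz',s['eef_rot']).as_matrix(); T=np.array(im['T_tool_cam'])
        c=np.array(s['ee_pos'])+Rt@T[:3,3]; d=Rt@T[:3,:3]@dc
    return c,d
def onz(s,im,u,v,z):
    c,d=ray(s,im,u,v); return c+d*(z-c[2])/d[2]
def proj(im,p):
    Rc=cv2.Rodrigues(np.array(im['rvec'],float))[0]; q=Rc@np.array(p,float)+np.array(im['tvec'],float).ravel()
    return np.array([im['fx']*q[0]/q[2]+im['cx'],im['fy']*q[1]/q[2]+im['cy']])
E
python3 - <<'E'
from h import *
for n in ['top','side']:
    s,im=snap(n,n+'0'); print({k:v for k,v in im.items() if k!='color'})
    print(ray(s,im,280,210)[0])
print(s['ee_pos'],s['eef_rot'],s['grip_width'],s['time_s'])
print(R.from_euler('xyz',s['eef_rot']).as_matrix().round(3))
E
```

```text
{'fx': 532.4979881060652, 'fy': 532.4979881060652, 'cx': 283.0827473921916, 'cy': 209.56764895938974, 'rvec': array([ 2.11020369, -2.11890498,  0.20209155]), 'tvec': array([-0.05478871,  0.58282309,  1.17316647])}
[ 0.34122043 -0.06509762  1.26425276]
{'fx': 407.2780528191089, 'fy': 407.2780528191089, 'cx': 279.8834905426792, 'cy': 210.56359541985643, 'rvec': array([ 0.76477013, -2.66530432,  1.01570276]), 'tvec': array([0.46009163, 0.35451457, 0.86944849])}
[0.23155302 0.51143368 0.88211358]
[0.24196096 0.49372404 0.40380227] [ 0.04743541  1.56887032 -1.97922661] 0.08572655076306351 0.05
[[-0.001  0.898 -0.44 ]
 [-0.002 -0.44  -0.898]
 [-1.     0.     0.002]]
```

View pics/top0.png

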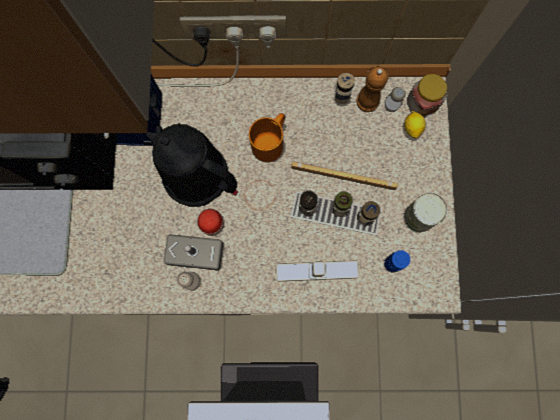

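View pics/side0.png

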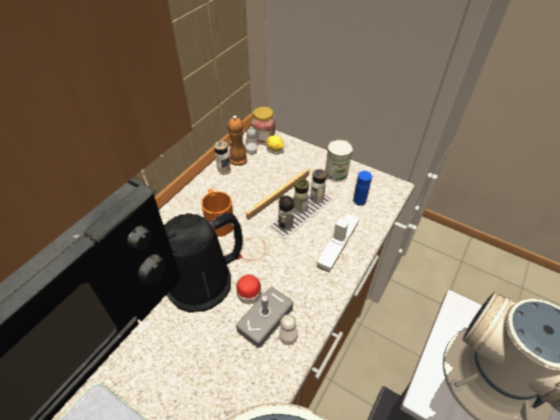

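The top view shows the grille at about (336,214), with the jars at (308,202), (342,203) and (370,212). The rail runs (292,168)-(396,186), the squeegee is at (317,270), and the switch is at (194,252) with its arrowhead on the left. The blue look-alike is at (398,261).

Run:
```python
from h import *
s,im=load('top0'); c=im['color']; hsv=cv2.cvtColor(c,cv2.COLOR_RGB2HSV)
crop=c[150:310,150:450]; cv2.imwrite('pics/crop.png',cv2.resize(crop,None,fx=2.6,fy=2.6,interpolation=cv2.INTER_CUBIC)[:,:,::-1])
def rect(mask,box,z,name):
    m=np.zeros(mask.shape,np.uint8); x0,y0,x1,y1=box; m[y0:y1,x0:x1]=mask[y0:y1,x0:x1]*255
    m=cv2.morphologyEx(m,cv2.MORPH_CLOSE,np.ones((3,3)))
    cs=cv2.findContours(m,cv2.RETR_EXTERNAL,cv2.CHAIN_APPROX_NONE)[0]; k=max(cs,key=cv2.contourArea)[:,0]
    w=np.array([onz(s,im,u,v,z)[:2] for u,v in k],np.float32)
    (ce,sz,a)=cv2.minAreaRect(w*1000); print(name,np.round(ce,1),np.round(sz,1),round(a,1),len(k))
H,S,V=[hsv[...,i].astype(int) for i in range(3)]
print('rail px',c[177,345],hsv[177,345],'sq',hsv[271,290],'sw',hsv[262,190],hsv[240,175],'plate',hsv[214,325],hsv[228,360], 'bench',hsv[290,300])
rect((H>8)&(H<25)&(S>110)&(V>90),(285,155,405,195),0.03,'rail')
rect((V>150)&(S<45)&(H>90),(265,255,365,290),0.028,'squeegee')
rect((V<150)&(S<60),(155,225,230,275),0.039,'switch')
for n,p in {'j0':(308,199),'j1':(343,200),'j2':(370,208)}.items(): print(n,onz(s,im,*p,0.105)[:2].round(4))
print('mid sq', onz(s,im,319,268,.096).round(3))
```

```text
rail px [83 60 31] [ 17 160  83] sq [110  26 198] sw [ 17  29 139] [ 19  33 124] plate [ 23  14 143] [ 39  18 186] bench [ 17  48 160]
rail [ 673.8 -202.4] [211.8  11.5] 77.5 179
squeegee [ 446.3 -178.8] [34.3 97.5] 2.1 111
switch [487.3 153.5] [109.9 171.8] 6.2 273
j0 [ 0.5968 -0.1131]
j1 [ 0.5942 -0.191 ]
j2 [ 0.5757 -0.2504]
mid sq [ 0.444 -0.136  0.096]
```

View pics/crop.png

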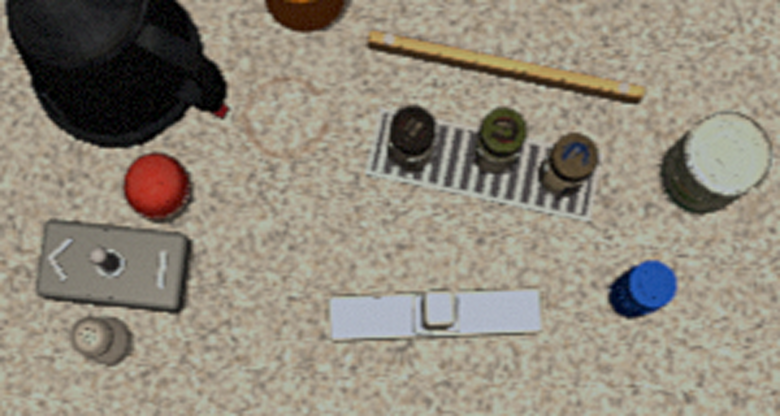

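The enlarged crop shows these features (crop pixels):
- **Rail:** (370,38)-(642,93)
- **Grille corners:** (388,112), (368,173) and (588,217)
- **Squeegee corners:** (331,297), (540,290), (541,332) and (332,340), with the post top at (439,309)
- **Switch:** arrowhead at (60,260), bar at (163,268), toggle tip at (97,256)
- **Jar caps:** (412,127), (503,129) and (575,155)

Run:
```python
from h import *
s,im=load('top0')
P=lambda u,v,z: onz(s,im,u/2.6+150-.3,v/2.6+150-.3,z)[:2]
def pr(n,x): print(n,np.round(1000*np.array(x),1).tolist())
r=[P(371,32,.03),P(643,86,.03),P(640,102,.0),P(368,45,.03)]; pr('rail',r); d=r[1]-r[0]; print('len',np.linalg.norm(d),'yaw',np.arctan2(-d[1],-d[0])-np.pi/2)
g=[P(388,112,0),P(368,173,0),P(588,217,0)]; pr('grille',g); d=g[1]-g[2]; print(np.linalg.norm(d),np.linalg.norm(g[0]-g[1]),'yaw',np.arctan2(d[1],d[0])-np.pi/2); pr('c',(g[0]+g[2])/2)
q=[P(331,297,.028),P(540,290,.028),P(541,332,.028),P(332,340,.028)]; pr('sq',q); d=q[0]-q[1]; print(np.linalg.norm(d),np.linalg.norm(q[0]-q[3]),'yaw',np.arctan2(d[1],d[0])-np.pi/2); pr('c',np.mean(q,0)); pr('post',P(439,308,.096))
w=[P(48,221,.039),P(188,233,.039),P(182,303,.039),P(40,292,.039)]; pr('sw',w); d=w[0]-w[1]; print(np.linalg.norm(d),np.linalg.norm(w[0]-w[3]),'yaw',np.arctan2(d[1],d[0])-np.pi/2); pr('c',np.mean(w,0)); pr('tip',P(97,255,.106)); pr('foot',P(112,264,.04))
for n,p in dict(j0=(412,125,.105),j1=(503,128,.105),j2=(576,155,.105),tin=(724,152,.11),timer=(157,185,.05),salt=(92,335,.09)).items(): pr(n,P(*p))
for n,(a,b) in dict(salt=((100,345),(0,0))).items(): pass
```

```text
rail [[704.7, -79.8], [651.9, -328.8], [644.0, -331.7], [692.2, -77.0]]
len 0.25456079056668934 yaw -0.20889769883452058
grille [[635.6, -95.6], [577.6, -76.4], [535.3, -279.0]]
0.20688997598823827 0.06111495502742817 yaw -0.20554499396798498
c [585.5, -187.3]
sq [[459.9, -42.5], [465.4, -229.0], [428.1, -228.7], [421.8, -43.3]]
0.18661720159115094 0.03813456060323216 yaw 0.029367075425869915
c [443.8, -135.9]
post [443.8, -134.6]
sw [[527.9, 210.7], [516.5, 85.0], [454.1, 89.1], [464.3, 215.3]]
0.12620021400267856 0.0637368482570433 yaw -0.09041310170750205
c [490.7, 150.1]
tip [488.6, 153.2]
foot [488.9, 152.0]
j0 [599.6, -113.5]
j1 [596.6, -191.4]
j2 [572.7, -253.0]
tin [573.7, -377.8]
timer [558.2, 112.2]
salt [422.7, 158.2]
```

```bash
cat >> h.py <<'E'
def to(x,y,z,jaw):  # grasp-point target (m), jaw direction angle (deg); prints tool-axis shift (cm) and roll (deg)
    s=arm.observe(); Rt=R.from_euler('xyz',s['eef_rot']).as_matrix(); g=np.array(s['ee_pos'])+.155*Rt[:,0]
    e=Rt.T@(np.array([x,y,z])-g)*100; a=np.degrees(np.arctan2(Rt[1,2],Rt[0,2])); 
    print('grasp pt',g.round(4),'jaw',a.round(2),'x-axis',Rt[:,0].round(3),'dp',e.round(2),'roll',round(-((jaw-a+90)%180-90),2),'F',np.round(s['ft_force'],1),'w',round(s['grip_width'],4),'t',round(s['time_s'],2))
E
python3 -m jog '[{"dp":[0,0,0],"roll":-7},{"dp":[0,0,0],"roll":-7},{"dp":[0,0,0],"roll":-7},{"dp":[0,0,0],"roll":-7},{"dp":[0,0.9,3],"roll":0},{"dp":[0,0.9,3],"roll":0},{"dp":[0,0.9,3],"roll":0},{"dp":[0,0.9,3],"roll":0},{"dp":[0,0.9,3],"roll":0},{"dp":[0,0.9,3],"roll":0}]' 100
python3 -c "
from h import *
to(.4438,-.1355,.19,-88.3)"
```

```text
time_s: 1.1
ee_pos: [0.3054, 0.3129, 0.3985]
eef_rot: [-0.511, 1.556, -2.024]
ft_force: [0.5, 0.1, 0.6]
grip_width: 0.0856
grasp pt [0.3044 0.3108 0.2435] jaw -86.67 x-axis [-0.006 -0.013 -1.   ] dp [ 5.85 11.36 45.3 ] roll 1.63 F [0.5 0.1 0.6] w 0.0856 t 1.1
```

```bash
python3 -m jog '[{"dp":[0,0.5,2],"roll":0},{"dp":[0,0.5,2],"roll":0},{"dp":[0,0.5,2],"roll":0},{"dp":[0,0.5,2],"roll":0},{"dp":[0,0.5,2],"roll":0},{"dp":[0,0.5,2],"roll":0},{"dp":[0,0.5,2],"roll":0},{"dp":[0,0.5,2],"roll":0},{"dp":[0,0.5,2],"roll":0},{"dp":[0,0.5,2],"roll":0},{"dp":[0,0.5,2],"roll":0},{"dp":[0,0,0],"roll":0}]'
python3 -c "
from h import *
to(.4438,-.1355,.19,-88.3)"
```

```text
time_s: 2.3
ee_pos: [0.373, 0.0827, 0.3978]
eef_rot: [-0.714, 1.549, -2.23]
ft_force: [-0.2, -0.3, -0.3]
grip_width: 0.0854
grasp pt [0.371  0.08   0.2428] jaw -86.83 x-axis [-0.013 -0.017 -1.   ] dp [ 5.55  6.16 21.83] roll 1.47 F [-0.2 -0.3 -0.3] w 0.0854 t 2.3
```

```bash
python3 -m jog '[{"dp":[0.5,0.6,2],"roll":0},{"dp":[0.5,0.6,2],"roll":0},{"dp":[0.5,0.6,2],"roll":0},{"dp":[0.5,0.6,2],"roll":0},{"dp":[0.5,0.6,2],"roll":0},{"dp":[0.5,0.6,2],"roll":0},{"dp":[0.5,0.6,2],"roll":0},{"dp":[0.5,0.6,2],"roll":0},{"dp":[0.5,0.6,2],"roll":0},{"dp":[0.5,0.6,2],"roll":0},{"dp":[0.5,0.5,2],"roll":0},{"dp":[0,0,0],"roll":1.4}]'
python3 -c "
from h import *
to(.4438,-.1355,.14,-88.3); s,im=snap('wrist','w1')
print({k:v for k,v in im.items() if k!='color'})"
```

```text
time_s: 3.5
ee_pos: [0.4513, -0.1385, 0.3392]
eef_rot: [-0.997, 1.547, -2.536]
ft_force: [0.1, 1.0, -0.0]
grip_width: 0.0853
grasp pt [ 0.4482 -0.1406  0.1843] jaw -88.15 x-axis [-0.02  -0.014 -1.   ] dp [ 4.43 -0.34 -0.59] roll 0.15 F [ 0.1  1.  -0. ] w 0.0853 t 3.5
{'fx': 325.19226210127806, 'fy': 325.19226210127806, 'cx': 277.92143494128743, 'cy': 210.72834899129984, 'T_tool_cam': array([[-5.05578688e-04, -2.65805635e-01,  9.64026508e-01,
         3.04395830e-02],
       [-1.11121145e-03, -9.64025887e-01, -2.65806047e-01,
         6.62798889e-02],
       [ 9.99999255e-01, -1.20562316e-03,  1.92024680e-04,
         8.66565524e-05],
       [ 0.00000000e+00,  0.00000000e+00,  0.00000000e+00,
         1.00000000e+00]])}
```

View pics/w1.png

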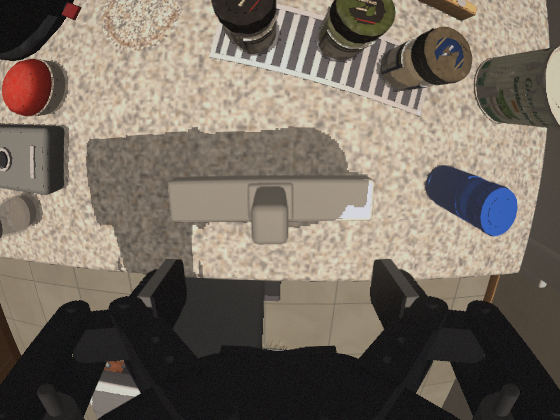

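The wrist view shows the squeegee bar corners at about (170,181), (373,179), (373,219) and (171,220), and the post top at about (270,229). The grille's front edge runs (210,56)-(420,112).

Run:
```python
from h import *
s,im=load('w1'); P=lambda u,v,z:onz(s,im,u,v,z)[:2]
q=[P(170,181,.028),P(373,179,.028),P(373,219,.028),P(171,220,.028)]
print(np.round(q,4), np.mean(q,0).round(4)); d=q[0]-q[1]; print(np.linalg.norm(d),np.degrees(np.arctan2(d[1],d[0]))-90); d=q[3]-q[2]; print(np.degrees(np.arctan2(d[1],d[0]))-90)
print('post',P(270,229,.096))
g=[P(210,56,0),P(420,112,0)]; print('grille front',np.round(g,4)); d=g[0]-g[1]; print(np.linalg.norm(d),np.degrees(np.arctan2(d[1],d[0]))-90)
```

```text
[[ 0.4593 -0.0449]
 [ 0.4661 -0.2282]
 [ 0.4282 -0.2324]
 [ 0.4222 -0.0437]] [ 0.4439 -0.1373]
0.18342440595782927 2.1314303291052994
1.8459463809750787
post [ 0.44079397 -0.13667594]
grille front [[ 0.575  -0.0756]
 [ 0.5322 -0.2826]]
0.2113514862689144 -11.687332762759112
```

```bash
python3 -m jog '[{"dp":[1,-0.4,-0.4],"roll":0},{"dp":[1.5,0,0],"roll":0},{"dp":[1.5,0,0],"roll":0},{"dp":[1.5,0,0],"roll":0},{"dp":[1.5,0,0],"roll":0},{"dp":[1.5,0,0],"roll":0},{"dp":[1,0,0],"roll":0},{"dp":[0,0,0],"roll":0}]'
python3 -c "
from h import *
to(.442,-.1365,.076,-88)"
```

```text
time_s: 4.35
ee_pos: [0.4448, -0.1287, 0.2429]
eef_rot: [-0.968, 1.551, -2.505]
ft_force: [-0.1, -0.3, 1.5]
grip_width: 0.0857
grasp pt [ 0.4423 -0.1306  0.0879] jaw -88.05 x-axis [-0.016 -0.012 -1.   ] dp [ 1.2  -0.03  0.58] roll -0.05 F [-0.1 -0.3  1.5] w 0.0857 t 4.35
```

```bash
python3 -m jog '[{"dp":[0.7,0,0.6],"roll":0},{"dp":[0.5,0,0],"roll":0},{"dp":[0,0,0],"roll":0}]'
python3 -c "
from h import *
to(.442,-.1365,.076,-88)"
python3 -m jog '[{"dp":[0,0,0],"roll":0},{"dp":[0,0,0],"roll":0},{"dp":[0,0,0],"roll":0},{"dp":[0,0,0],"roll":0},{"dp":[0,0,0],"roll":0},{"dp":[0,0,0],"roll":0},{"dp":[0,0,0],"roll":0},{"dp":[0,0,0],"roll":0}]' 0
python3 -c "
from h import *
to(.442,-.1365,.076,-88)"
```

```text
time_s: 4.65
ee_pos: [0.4455, -0.1348, 0.2315]
eef_rot: [-0.866, 1.553, -2.402]
ft_force: [-0.0, -0.4, 0.3]
grip_width: 0.0853
grasp pt [ 0.4435 -0.1367  0.0766] jaw -87.99 x-axis [-0.013 -0.012 -1.   ] dp [ 0.06 -0.15 -0.02] roll 0.01 F [-0.  -0.4  0.3] w 0.0853 t 4.65
time_s: 5.45
ee_pos: [0.446, -0.1348, 0.2331]
eef_rot: [-0.76, 1.555, -2.296]
ft_force: [0.2, -0.6, 1.0]
grip_width: 0.0251
grasp pt [ 0.4444 -0.1367  0.0781] jaw -88.02 x-axis [-0.01  -0.012 -1.   ] dp [ 0.21 -0.24 -0.03] roll -0.02 F [ 0.2 -0.6  1. ] w 0.0251 t 5.45
```

```bash
python3 -m jog '[{"dp":[-0.4,0,0],"roll":0},{"dp":[0,0,0],"roll":4.6},{"dp":[0,0,0],"roll":4.6},{"dp":[0,0,0],"roll":4.6},{"dp":[0,0,0],"roll":0}]'
python3 -c "
from h import *
to(.514,-.168,.081,-101.8)"
```

```text
time_s: 5.95
ee_pos: [0.4448, -0.1348, 0.2358]
eef_rot: [-0.723, 1.552, -2.509]
ft_force: [0.4, 0.2, -2.5]
grip_width: 0.0252
grasp pt [ 0.4424 -0.1366  0.0808] jaw -102.36 x-axis [-0.015 -0.011 -1.   ] dp [-0.09  7.66  1.54] roll -0.56 F [ 0.4  0.2 -2.5] w 0.0252 t 5.95
```

```bash
python3 -m jog '[{"dp":[0,0.9,0.2],"roll":-0.5},{"dp":[0,0.9,0.2],"roll":0},{"dp":[0,0.9,0.2],"roll":0},{"dp":[0,0.9,0.2],"roll":0},{"dp":[0,0.9,0.2],"roll":0},{"dp":[0,0.9,0.2],"roll":0},{"dp":[0,0.9,0.2],"roll":0},{"dp":[0,0.9,0.1],"roll":0},{"dp":[0,0,0],"roll":0}]'
python3 - <<'E'
from h import *
to(.514,-.168,.081,-101.8); snap('wrist','w2'); s,im=snap('top','top2')
c=im['color'][150:310,250:450]; cv2.imwrite('pics/top2c.png',cv2.resize(c,None,fx=3,fy=3,interpolation=cv2.INTER_CUBIC)[:,:,::-1])
w=cv2.imread('pics/w2.png'); t=cv2.imread('pics/top2c.png'); cv2.imwrite('pics/both2.png',np.vstack([cv2.resize(t[:,:],(600,300)) if 0 else t[130:400,:560], w[0:330]]))
E
```

```text
time_s: 6.85
ee_pos: [0.5192, -0.1673, 0.234]
eef_rot: [-0.756, 1.55, -2.527]
ft_force: [0.4, -0.4, -2.2]
grip_width: 0.0248
grasp pt [ 0.5166 -0.1691  0.079 ] jaw -101.46 x-axis [-0.017 -0.012 -1.   ] dp [-0.2  -0.28 -0.05] roll 0.34 F [ 0.4 -0.4 -2.2] w 0.0248 t 6.85
```

View pics/both2.png

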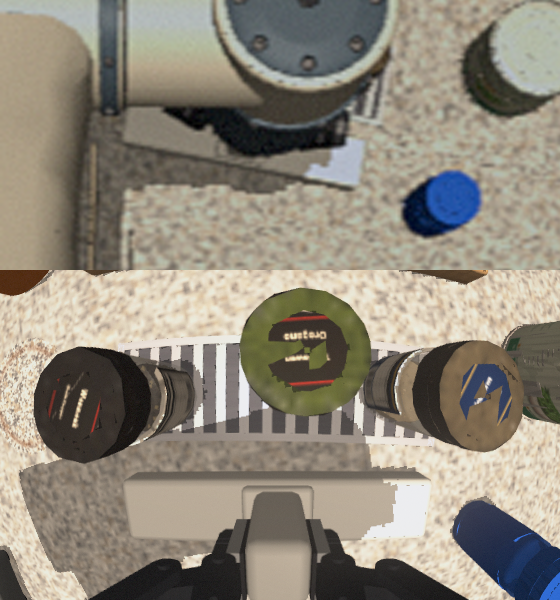

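The squeegee is gripped and parallel to the grille's front edge. In the wrist image the jar caps are at (305,82), (82,134) and (480,125).

Run:
```python
from h import *
s,im=load('w2'); P=lambda u,v,z:onz(s,im,u,v,z)[:2]
G=np.array([.5865,-.187]); a=-.206; M=np.array([[np.cos(a),np.sin(a)],[-np.sin(a),np.cos(a)]])
for p in [(305,82,.105),(80,134,.105),(480,126,.105)]: print('jar',(M@(P(*p)-G)*1000).round(1))
for p in [(125,206,.03),(430,215,.03),(125,271,.03)]: print('sq',(M@(P(*p)-G)*1000).round(1))
print('gr front',(M@(P(160,163,0)-G)*1000).round(1),(M@(P(430,172,0)-G)*1000).round(1))
g=np.array([.5166,-.1691]); print('tool',(M@(g-G)*1000).round(1))
t=G+M.T@np.array([.023,.004]); print('target',t); to(t[0],t[1],.081,-101.8)
```

```text
jar [ 7.2 -4.3]
jar [-5.6 70. ]
jar [ -2.  -65.8]
sq [-51.3  92.5]
sq [-56.8 -89.7]
sq [-94.2  99.6]
gr front [-30.6  78.7] [ -35.3 -102.2]
tool [-72.1   3.2]
target [ 0.60983189 -0.18778913]
grasp pt [ 0.5153 -0.1687  0.0789] jaw -101.47 x-axis [-0.018 -0.011 -1.   ] dp [-0.36  9.64 -0.01] roll 0.33 F [-0.4  0.4 -2.7] w 0.0257 t 6.95
```

```bash
python3 -m jog '[{"dp":[-0.3,0.5,0],"roll":0.3},{"dp":[-0.05,0.6,0],"roll":0},{"dp":[-0.05,0.6,0],"roll":0},{"dp":[-0.05,0.6,0],"roll":0},{"dp":[-0.05,0.6,0],"roll":0},{"dp":[-0.05,0.6,0],"roll":0},{"dp":[-0.05,0.6,0],"roll":0},{"dp":[-0.05,0.6,0],"roll":0},{"dp":[-0.05,0.6,0],"roll":0},{"dp":[-0.05,0.6,0],"roll":0},{"dp":[-0.05,0.6,0],"roll":0},{"dp":[0,0,0],"roll":0}]'
python3 -c "
from h import *
to(.6098,-.1878,.081,-101.8);snap('wrist','w3')"
```

```text
time_s: 8.15
ee_pos: [0.5848, -0.1807, 0.2398]
eef_rot: [-0.998, 1.543, -2.775]
ft_force: [-1.4, 1.5, -3.7]
grip_width: 0.0251
grasp pt [ 0.5808 -0.1822  0.0849] jaw -101.8 x-axis [-0.026 -0.01  -1.   ] dp [ 0.32  2.96 -0.05] roll -0.0 F [-1.4  1.5 -3.7] w 0.0251 t 8.15
```

View pics/w3.png

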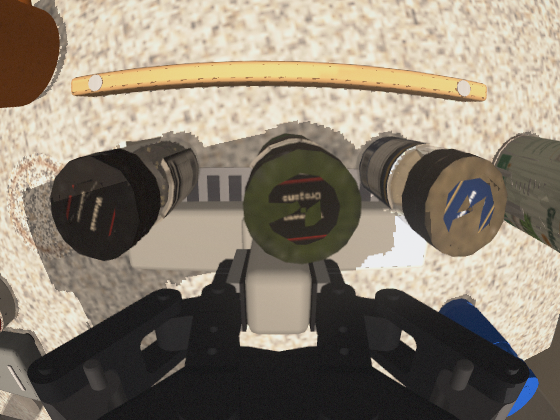

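All three jars are upright and being pushed by the squeegee's edge. The caps are at (105,205), (302,205) and (455,202), and the rail ahead runs (72,85)-(485,92). The tin is close to the right jar but not in its path.

```bash
python3 -m jog '[{"dp":[0,0.5,0],"roll":0},{"dp":[0,0.5,0],"roll":0},{"dp":[0,0.5,0],"roll":0},{"dp":[0,0.5,0],"roll":0},{"dp":[0,0,0],"roll":0}]'
python3 -c "
from h import *
to(.6098,-.1878,.081,-101.8)"
python3 -m jog '[{"dp":[0,0.3,0],"roll":0},{"dp":[0,0.3,0],"roll":0},{"dp":[0,0,0],"roll":0}]'
python3 -c "
from h import *
to(.6098,-.1878,.081,-101.8)"
```

```text
time_s: 8.7
ee_pos: [0.6049, -0.1851, 0.2397]
eef_rot: [-1.023, 1.542, -2.8]
ft_force: [-1.3, -0.8, -2.6]
grip_width: 0.0252
grasp pt [ 0.6007 -0.1866  0.0847] jaw -101.8 x-axis [-0.027 -0.01  -1.   ] dp [ 0.35  0.92 -0.07] roll -0.0 F [-1.3 -0.8 -2.6] w 0.0252 t 8.7
time_s: 9.0
ee_pos: [0.6112, -0.1864, 0.2394]
eef_rot: [-1.031, 1.541, -2.809]
ft_force: [-1.8, 0.8, -3.0]
grip_width: 0.0256
grasp pt [ 0.6069 -0.1879  0.0845] jaw -101.81 x-axis [-0.028 -0.01  -1.   ] dp [ 0.34  0.29 -0.07] roll -0.01 F [-1.8  0.8 -3. ] w 0.0256 t 9.0
```

```bash
python3 -m jog '[{"dp":[0,0.3,0],"roll":0},{"dp":[0,0,0],"roll":0}]'
python3 -c "
from h import *
to(.6098,-.1878,.081,-101.8)"
python3 -m jog '[{"dp":[0,0.2,0],"roll":0},{"dp":[0,0,0],"roll":0}]'
python3 - <<'E'
from h import *
to(.6098,-.1878,.081,-101.8)
s,im=snap('side','s4'); c=im['color'][110:290,200:420]
cv2.imwrite('pics/s4c.png',np.hstack([cv2.resize(c,(440,360),interpolation=cv2.INTER_CUBIC)[:,:,::-1]]))
s,im=snap('wrist','w4'); w=im['color'][0:300,:,::-1]
cv2.imwrite('pics/b4.png',np.vstack([w,np.pad(cv2.resize(c,(366,300),interpolation=cv2.INTER_CUBIC)[:,:,::-1],((0,0),(0,194),(0,0)))]))
E
```

```text
time_s: 9.2
ee_pos: [0.6139, -0.187, 0.2392]
eef_rot: [-1.058, 1.54, -2.836]
ft_force: [-3.8, -0.2, -0.3]
grip_width: 0.0254
grasp pt [ 0.6094 -0.1884  0.0843] jaw -101.84 x-axis [-0.029 -0.009 -1.   ] dp [ 0.32  0.04 -0.08] roll -0.04 F [-3.8 -0.2 -0.3] w 0.0254 t 9.2
time_s: 9.4
ee_pos: [0.6147, -0.1872, 0.2391]
eef_rot: [-1.117, 1.536, -2.896]
ft_force: [-1.7, 0.8, -1.0]
grip_width: 0.0254
grasp pt [ 0.6096 -0.1885  0.0842] jaw -101.9 x-axis [-0.033 -0.008 -0.999] dp [ 0.32  0.02 -0.08] roll -0.1 F [-1.7  0.8 -1. ] w 0.0254 t 9.4
```

View pics/b4.png

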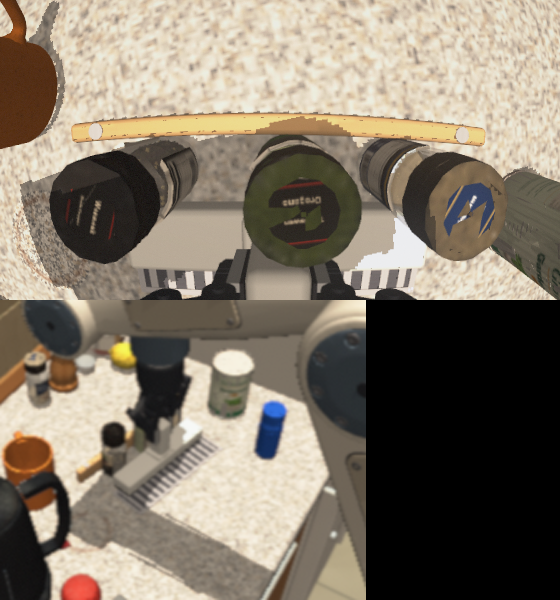

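The jars now stand right in front of the rail, with caps at (106,205), (302,207) and (456,207). The rail's near edge runs about (75,140)-(483,145).

```bash
cat >> h.py <<'E'
G=np.array([.5865,-.187]); a_=-.206; M=np.array([[np.cos(a_),np.sin(a_)],[-np.sin(a_),np.cos(a_)]])
def gr(p): return (M@(np.array(p)[:2]-G)*1000).round(1)
E
python3 - <<'E'
from h import *
s,im=load('w4')
for p in [(106,206,.105),(302,207,.105),(456,207,.105),(80,124,.03),(278,113,.03),(480,128,.03)]: print(gr(onz(s,im,*p)))
E
```

```text
[64.  64.4]
[63.  -4.7]
[ 62.7 -62.1]
[ 94.3 121.5]
[93.3  1.8]
[  91.5 -123.9]
```

```bash
python3 -m jog '[{"dp":[0,-0.3,0],"roll":0},{"dp":[0,-0.6,0],"roll":0},{"dp":[0,-1,0],"roll":0},{"dp":[0,-1,0],"roll":0},{"dp":[0,-1,0],"roll":0},{"dp":[0,-1,0],"roll":0},{"dp":[0,-1,0],"roll":0},{"dp":[0,-1,0],"roll":0},{"dp":[0,-1,0],"roll":0},{"dp":[0,-1,0],"roll":0},{"dp":[0,-1,0],"roll":0},{"dp":[0,0,0],"roll":0}]'
python3 - <<'E'
from h import *
t=G+M.T@np.array([-.088,0]); to(t[0],t[1],.078,-101.8)
E
```

```text
time_s: 10.7
ee_pos: [0.5126, -0.1651, 0.2442]
eef_rot: [-0.716, 1.554, -2.491]
ft_force: [0.4, -0.8, -2.5]
grip_width: 0.0256
grasp pt [ 0.5105 -0.1667  0.0892] jaw -101.72 x-axis [-0.014 -0.01  -1.   ] dp [ 1.14 -0.94  0.41] roll 0.08 F [ 0.4 -0.8 -2.5] w 0.0256 t 10.7
```

```bash
python3 -m jog '[{"dp":[0,-0.7,0],"roll":0},{"dp":[0.3,-0.6,0],"roll":0},{"dp":[0.3,0,0],"roll":0},{"dp":[0.3,0,0],"roll":0},{"dp":[0,0,0],"roll":0}]'
python3 -c "
from h import *
to(.498,-.17,.078,-101.8)"
python3 -m jog '[{"dp":[0.2,0,0],"roll":0},{"dp":[0,0,0],"roll":0}]'
python3 -c "
from h import *
to(.498,-.17,.078,-101.8)"
```

```text
time_s: 11.2
ee_pos: [0.4992, -0.1624, 0.2346]
eef_rot: [-0.662, 1.554, -2.438]
ft_force: [-0.5, 0.2, -2.5]
grip_width: 0.0254
grasp pt [ 0.4973 -0.1641  0.0796] jaw -101.71 x-axis [-0.013 -0.011 -1.   ] dp [0.17 0.19 0.56] roll 0.09 F [-0.5  0.2 -2.5] w 0.0254 t 11.2
time_s: 11.4
ee_pos: [0.4998, -0.1626, 0.2332]
eef_rot: [-0.603, 1.554, -2.378]
ft_force: [-1.7, 1.6, 0.7]
grip_width: 0.0254
grasp pt [ 0.498  -0.1644  0.0783] jaw -101.67 x-axis [-0.012 -0.011 -1.   ] dp [0.03 0.12 0.55] roll 0.13 F [-1.7  1.6  0.7] w 0.0254 t 11.4
```

```bash
python3 -m jog '[{"dp":[0,0,0],"roll":0},{"dp":[0,0,0],"roll":0},{"dp":[0,0,0],"roll":0},{"dp":[0,0,0],"roll":0},{"dp":[0,0,0],"roll":0},{"dp":[0,0,0],"roll":0}]' 100
python3 -m jog '[{"dp":[-0.7,0,0],"roll":0},{"dp":[-1.5,0,0],"roll":0},{"dp":[-1.5,0,0],"roll":0},{"dp":[-1.5,0,0],"roll":0},{"dp":[-1.5,0,0],"roll":0},{"dp":[-1.5,0,0],"roll":0},{"dp":[-1.5,0,0],"roll":0},{"dp":[-1.5,0,0],"roll":0},{"dp":[-1.5,0,0],"roll":0},{"dp":[-0.5,0,0],"roll":0},{"dp":[0,0,0],"roll":0}]'
python3 - <<'E'
from h import *
to(.49,.0,.2,-90); snap('wrist','w5')
E
```

```text
time_s: 12.0
ee_pos: [0.5012, -0.163, 0.2342]
eef_rot: [-0.368, 1.556, -2.142]
ft_force: [0.3, -0.3, 0.2]
grip_width: 0.0854
time_s: 13.1
ee_pos: [0.5016, -0.1614, 0.3762]
eef_rot: [-0.187, 1.556, -1.961]
ft_force: [0.4, -0.5, -0.3]
grip_width: 0.0855
grasp pt [ 0.5007 -0.1635  0.2213] jaw -101.64 x-axis [-0.006 -0.014 -1.   ] dp [  1.91  -4.34 -15.83] roll -11.64 F [ 0.4 -0.5 -0.3] w 0.0855 t 13.1
```

View pics/w5.png

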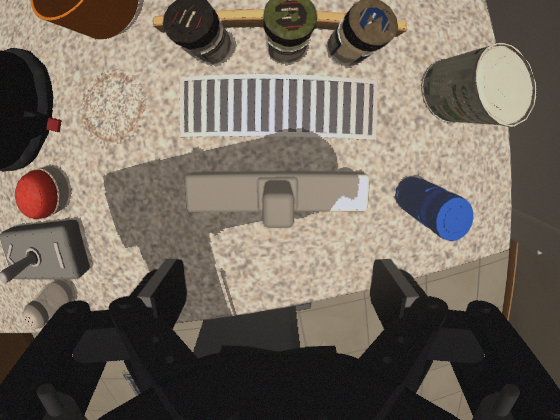

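The squeegee stands upright in front of the grille, with the bar at (186-368, 173-213). The jars line the rail at the top, around (195,28), (290,22) and (365,25). The switch is at the left, with its toggle at about (20,262).

```bash
python3 -m jog '[{"dp":[0,0,0],"roll":-3.2},{"dp":[0,0,0],"roll":-3.2},{"dp":[0,-0.1,-2],"roll":0},{"dp":[0,-0.1,-2],"roll":0},{"dp":[0,-0.1,-2],"roll":0},{"dp":[0,-0.1,-2],"roll":0},{"dp":[0,-0.1,-2],"roll":0},{"dp":[0,-0.1,-2],"roll":0},{"dp":[0,-0.1,-2],"roll":0},{"dp":[0,-0.1,-2],"roll":0},{"dp":[0,-0.1,-2],"roll":0},{"dp":[0,0,0],"roll":0}]' 0
python3 - <<'E'
from h import *
to(.483,.09,.2,-95.2)
E
```

```text
time_s: 14.35
ee_pos: [0.5057, 0.0251, 0.3608]
eef_rot: [-1.014, 1.54, -2.675]
ft_force: [0.4, -0.3, -0.1]
grip_width: -0.0001
grasp pt [0.5014 0.023  0.2059] jaw -95.14 x-axis [-0.028 -0.014 -1.   ] dp [ 0.55 -2.42 -6.52] roll 0.06 F [ 0.4 -0.3 -0.1] w -0.0001 t 14.35
```

```bash
python3 -m jog '[{"dp":[0,-0.7,-1.5],"roll":0},{"dp":[0,-0.6,-1.5],"roll":0},{"dp":[0,-0.6,-1.5],"roll":0},{"dp":[0,-0.6,-1.5],"roll":0},{"dp":[0,0,0],"roll":0},{"dp":[0,0,0],"roll":0}]'
python3 - <<'E'
from h import *
to(.483,.09,.2,-95.2); snap('wrist','w6')
E
```

```text
time_s: 14.95
ee_pos: [0.4845, 0.0869, 0.3558]
eef_rot: [-1.027, 1.531, -2.689]
ft_force: [-0.8, -0.6, -0.5]
grip_width: -0.0002
grasp pt [0.479  0.0842 0.2009] jaw -95.18 x-axis [-0.036 -0.018 -0.999] dp [ 0.07  0.35 -0.62] roll 0.02 F [-0.8 -0.6 -0.5] w -0.0002 t 14.95
```

View pics/w6.png

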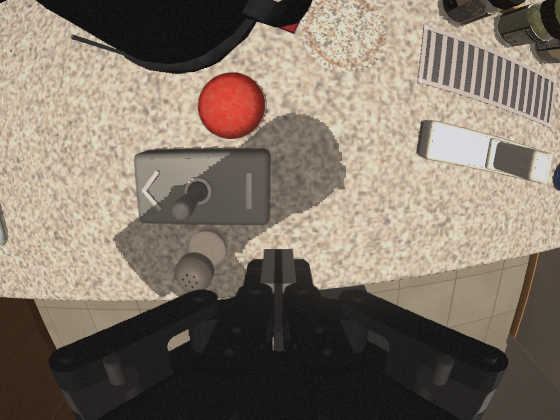

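The wrist view shows the switch top corners at (137,156), (269,151), (269,222) and (139,222). The arrowhead is at (151,188), the bar at (249,191), the toggle foot at (200,190) and its tip at (181,211). The salt cap is at (193,271) and the timer at (232,104).

Run:
```python
from h import *
s,im=load('w6'); P=lambda u,v,z:(onz(s,im,u,v,z)[:2]*1000).round(1)
w=np.array([P(137,154,.039),P(269,150,.039),P(270,222,.039),P(138,222,.039)]); print(w.tolist(),w.mean(0)); 
for d in (w[0]-w[1],w[3]-w[2]): print(np.linalg.norm(d),np.degrees(np.arctan2(d[1],d[0]))-90)
d=P(151,188,.04)-P(249,191,.04); print('arrow-bar',d,np.degrees(np.arctan2(d[1],d[0]))-90)
print('foot',P(200,190,.039),'tip',P(181,211,.105),'salt',P(193,271,.09),'timer',P(232,104,.05))
print('fingers tip', [P(u,250,.183) for u in (264,294)],[P(u,262,.19) for u in (243,313)])
```

```text
[[527.8, 206.9], [516.5, 84.9], [450.1, 90.6], [462.2, 219.6]] [489.15 150.5 ]
122.52220206966572 -5.291805813076735
129.5662378862642 -5.3585768032695995
arrow-bar [12.8 91.7] -7.946322417792842
foot [487.  151.1] tip [487.6 151.2] salt [431.4 156.2] timer [559.7 111.6]
fingers tip [array([486.8,  89.5]), array([485.4,  75.4])] [array([484.8,  99.2]), array([481.6,  67.4])]
```

```bash
python3 -m jog '[{"dp":[0.8,0.3,-1],"roll":0},{"dp":[1.2,0.3,-1],"roll":0},{"dp":[1.2,0,-0.7],"roll":0},{"dp":[1.2,0,0],"roll":0},{"dp":[1.2,0,0],"roll":0},{"dp":[1.2,0,0],"roll":0},{"dp":[1.2,0,0],"roll":0},{"dp":[0.7,0,0],"roll":0},{"dp":[0,0,0],"roll":0}]'
python3 - <<'E'
from h import *
to(.4844,.113,.101,-95.4)
E
```

```text
time_s: 15.9
ee_pos: [0.4914, 0.1138, 0.2556]
eef_rot: [-1.041, 1.523, -2.706]
ft_force: [0.3, -0.2, 1.0]
grip_width: 0.0004
grasp pt [0.4847 0.1107 0.1008] jaw -95.41 x-axis [-0.043 -0.02  -0.999] dp [-0.02 -0.05 -0.23] roll -0.01 F [ 0.3 -0.2  1. ] w 0.0004 t 15.9
```

```bash
python3 -m jog '[{"dp":[0,0,-0.6],"roll":0},{"dp":[0,0,-0.6],"roll":0},{"dp":[0,0,-0.6],"roll":0},{"dp":[0,0,-0.6],"roll":0},{"dp":[0,0,0],"roll":0}]'
python3 - <<'E'
from h import *
to(.488,.151,.101,-95.4)
E
python3 -m jog '[{"dp":[0,0,-0.4],"roll":0},{"dp":[0,0,-0.4],"roll":0},{"dp":[0,0,0],"roll":0}]'
python3 - <<'E'
from h import *
to(.488,.151,.101,-95.4)
E
```

```text
time_s: 16.4
ee_pos: [0.4946, 0.1404, 0.2562]
eef_rot: [-1.028, 1.525, -2.694]
ft_force: [-0.1, -0.7, -1.3]
grip_width: 0.0003
grasp pt [0.4882 0.1373 0.1013] jaw -95.4 x-axis [-0.041 -0.02  -0.999] dp [ 0.01 -0.15 -1.37] roll 0.0 F [-0.1 -0.7 -1.3] w 0.0003 t 16.4
time_s: 16.7
ee_pos: [0.4954, 0.1484, 0.256]
eef_rot: [-0.995, 1.524, -2.661]
ft_force: [0.5, -3.3, 0.7]
grip_width: 0.0001
grasp pt [0.4889 0.145  0.1012] jaw -95.38 x-axis [-0.042 -0.022 -0.999] dp [ 0.01 -0.15 -0.59] roll 0.02 F [ 0.5 -3.3  0.7] w 0.0001 t 16.7
```

```bash
python3 -m jog '[{"dp":[0,0,-0.35],"roll":0},{"dp":[0,0,0],"roll":0}]'
python3 - <<'E'
from h import *
to(.488,.151,.101,-95.4)
s,w=snap('wrist','w7'); s,t=snap('side','s7')
a=w['color'][80:320,60:380,::-1]; b=t['color'][260:360,200:333,::-1]
cv2.imwrite('pics/b7.png',np.hstack([cv2.resize(a,(400,300)),cv2.resize(b,(399,300),interpolation=cv2.INTER_CUBIC)]))
E
```

```text
time_s: 16.9
ee_pos: [0.4957, 0.1515, 0.2557]
eef_rot: [-0.975, 1.523, -2.641]
ft_force: [-0.1, -2.5, -0.0]
grip_width: 0.0001
grasp pt [0.4891 0.1479 0.1009] jaw -95.4 x-axis [-0.042 -0.023 -0.999] dp [-0.01 -0.14 -0.3 ] roll 0.0 F [-0.1 -2.5 -0. ] w 0.0001 t 16.9
```

View pics/b7.png

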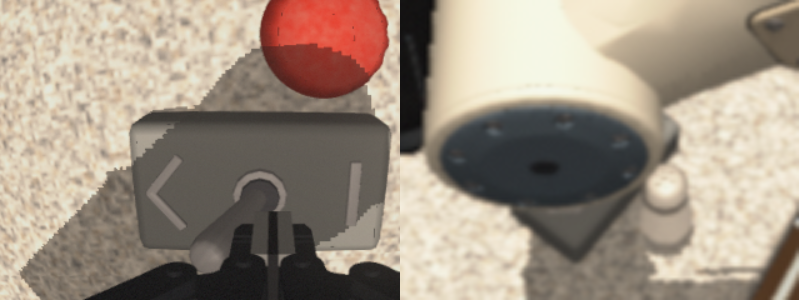

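The toggle is leaning to the arrowhead side, with its tip at about (210,248) in the crop, which is (228,278) in the wrist image.

Run:
```python
from h import *
s,im=load('w7'); t=np.radians(-5.4); n=np.array([np.cos(t),np.sin(t),0]); yv=np.array([-np.sin(t),np.cos(t),0]); p0=np.array([.488,.151,.038])
for uv in [(228,278),(224,280),(230,272)]:
    c,d=ray(s,im,*uv); X=c+d*(n@(p0-c))/(n@d); print(X.round(4),'ang',np.arctan2((X-p0)@yv,X[2]-.038).round(3),'len',np.linalg.norm(X-p0).round(4))
```

```text
[0.4898 0.1701 0.0944] ang 0.328 len 0.0596
[0.49   0.1717 0.0963] ang 0.343 len 0.0619
[0.4898 0.1698 0.0887] ang 0.357 len 0.0541
```

```bash
python3 -m jog '[{"dp":[0,0,0],"roll":0},{"dp":[0,0,0],"roll":0},{"dp":[0,0,0],"roll":0},{"dp":[0,0,0],"roll":0},{"dp":[0,0,0],"roll":0},{"dp":[0,0,0],"roll":0}]'
python3 - <<'E'
from h import *
to(.488,.151,.101,-95.4)
E
python3 -m jog '[{"dp":[0,0,0],"roll":0},{"dp":[0,0,0],"roll":0},{"dp":[0,0,0],"roll":0},{"dp":[0,0,0],"roll":0},{"dp":[0,0,0],"roll":0},{"dp":[0,0,0],"roll":0},{"dp":[0,0,0],"roll":0},{"dp":[0,0,0],"roll":0}]'
python3 - <<'E'
from h import *
to(.488,.151,.101,-95.4)
E
```

```text
time_s: 17.6
ee_pos: [0.4956, 0.1509, 0.2559]
eef_rot: [-0.975, 1.523, -2.641]
ft_force: [0.6, -2.9, -0.9]
grip_width: -0.0002
grasp pt [0.4891 0.1473 0.1011] jaw -95.43 x-axis [-0.042 -0.023 -0.999] dp [ 0.   -0.14 -0.36] roll -0.03 F [ 0.6 -2.9 -0.9] w -0.0002 t 17.6
time_s: 18.4
ee_pos: [0.4956, 0.1509, 0.2559]
eef_rot: [-0.975, 1.523, -2.641]
ft_force: [0.6, -2.9, -0.1]
grip_width: 0.0002
grasp pt [0.4891 0.1473 0.1011] jaw -95.43 x-axis [-0.042 -0.023 -0.999] dp [ 0.   -0.14 -0.36] roll -0.03 F [ 0.6 -2.9 -0.1] w 0.0002 t 18.4
```

```bash
python3 -m jog '[{"dp":[0,0,0],"roll":0},{"dp":[0,0,0],"roll":0},{"dp":[0,0,0],"roll":0},{"dp":[0,0,0],"roll":0},{"dp":[0,0,0],"roll":0},{"dp":[0,0,0],"roll":0},{"dp":[0,0,0],"roll":0},{"dp":[0,0,0],"roll":0}]'
python3 -m jog '[{"dp":[0,0,0.2],"roll":0},{"dp":[0,0,0.2],"roll":0},{"dp":[0,0,0.2],"roll":0},{"dp":[0,0,0.2],"roll":0},{"dp":[0,0,0.2],"roll":0},{"dp":[0,0,0.2],"roll":0},{"dp":[0,0,0.2],"roll":0},{"dp":[0,0,0.2],"roll":0},{"dp":[0,0,0.3],"roll":0},{"dp":[0,0,0.4],"roll":0},{"dp":[0,0,0.6],"roll":0},{"dp":[0,0,0.6],"roll":0}]'
python3 -m jog '[{"dp":[0,0,0.4],"roll":0},{"dp":[-1,0,0],"roll":0},{"dp":[-1.5,0,0],"roll":0},{"dp":[-1.5,0,0],"roll":0},{"dp":[-1.5,0,0],"roll":0},{"dp":[-1.5,0,0],"roll":0},{"dp":[-1.5,0,0],"roll":0},{"dp":[-1.5,0,0],"roll":0},{"dp":[-1.5,0,0],"roll":0},{"dp":[-1.5,0,0],"roll":0},{"dp":[0,0,0],"roll":0},{"dp":[0,0,0],"roll":0}]'
python3 - <<'E'
from h import *
to(.488,.151,.101,-95.4); snap('top','t8'); s,w=snap('wrist','w8'); t=load('t8')[1]
a=w['color'][:300,:,::-1]; b=t['color'][140:300,150:430,::-1]
cv2.imwrite('pics/b8.png',np.vstack([a[:280],cv2.resize(b,(560,320),interpolation=cv2.INTER_CUBIC)]))
E
```

```text
time_s: 19.2
ee_pos: [0.4956, 0.1509, 0.2559]
eef_rot: [-0.975, 1.523, -2.641]
ft_force: [0.1, -3.3, -1.7]
grip_width: -0.0002
time_s: 20.4
ee_pos: [0.4924, 0.1153, 0.2574]
eef_rot: [-1.044, 1.527, -2.709]
ft_force: [-0.3, 0.2, 0.2]
grip_width: -0.0002
time_s: 21.6
ee_pos: [0.4969, 0.1116, 0.4003]
eef_rot: [-1.02, 1.533, -2.687]
ft_force: [-0.1, -0.4, 0.5]
grip_width: -0.0002
grasp pt [0.4917 0.1091 0.2454] jaw -95.48 x-axis [-0.034 -0.016 -0.999] dp [14.38 -0.32 -4.42] roll -0.08 F [-0.1 -0.4  0.5] w -0.0002 t 21.6
```

View pics/b8.png

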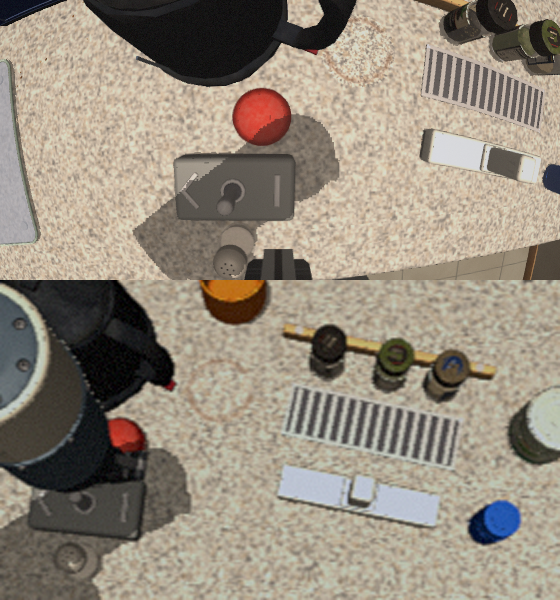

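Everything is in place: jars upright on the rail, squeegee in front of the grille, toggle back with its tip at (225,207), and bystanders where they were. I'll check the numbers, then hand in.

Run:
```python
from h import *
s,im=load('t8'); f=lambda u,v,z:gr(onz(s,im,u/2+150,(v-280)/2+140,z))
print('jars',f(329,336,.105),f(396,351,.105),f(451,364,.105)); print('sq post',f(361,488,.096),'bar',f(283,467,.028),f(439,496,.028),f(436,526,.028),f(278,496,.028))
s,im=load('w8'); t=np.radians(-5.4); n=np.array([np.cos(t),np.sin(t),0]); yv=np.array([-np.sin(t),np.cos(t),0]); p0=np.array([.488,.151,.038])
c,d=ray(s,im,225,207); X=c+d*(n@(p0-c))/(n@d); print('toggle',X.round(4),np.arctan2((X-p0)@yv,X[2]-.038).round(3)); print('salt',onz(s,im,230,260,.09).round(3),'timer',onz(s,im,262,116,.05).round(3))
```

```text
jars [68.1 73.9] [66.  -3.2] [ 63.5 -66.2]
sq post [-92.9   6.3] bar [-76.8  96.8] [-73.9 -88.1] [-109.   -90.7] [-111.5   95.7]
toggle [0.4881 0.1515 0.1042] 0.008
salt [0.432 0.157 0.09 ] timer [0.56  0.114 0.05 ]
```

All checks are within limits.

```bash
python3 -c "
from rig import order
print(order.hand_in())"
```

```text
the job is handed in; nothing more can be done
None
```

The job is done and handed in at about 22 s of robot time; hand-in reports no verdict. I pushed the three jars back to the rail with the squeegee's edge and stood the squeegee in front of the grille. I then held the toggle over to the arrowhead side for about 2.5 s and eased it back.

Last checks from the camera images, in the grille frame:
- **Jars:** all three are upright. Their centres are at x ≈ 68, 66 and 63.5 mm by the top view, where 57–75 mm is allowed. The wrist view taken while pushing gave 63–64 mm, so the two views differ by up to about 4 mm. The largest distance from the middle in y is about 74 mm, where 125 mm is allowed.
- **Squeegee:** it stands upright and released at x ≈ -93 mm, clear of the grille.
- **Toggle:** it was at about 0.34 rad just before the hold and about 0.01 rad after release.
- **Bystanders:** the timer and salt shaker measured within about 2 mm of their positions before the toggle push. The salt shaker's first, coarser reading differed by 9 mm. The tin and mug were only checked by eye and look unmoved.

No check failed.

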